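# Sweep used jar lids into the collecting tray

## Robot

A 7-joint arm with a two-finger parallel gripper is mounted at the origin on the work surface. World frame = base frame: x ahead of the robot, y to its left, z up, the work surface at z = 0. Lengths are in m, angles in rad, forces in N, time in s.
With the tool pointing down it reaches from about 0.425 to 0.875 m from the base axis. Payload 9.9 kg.
Tool frame: the origin (TCP) lies midway between the tips of the shut fingers; the grasp point (between the pads) lies 19 mm behind it (r.grasp_offset is the distance from the TCP to the grasp point, in m); z points along the fingers, y is the direction in which the jaws open and shut (so a half turn about z gives the same grasp; the last joint's range is limited). The gripper opens to 85 mm and grips with 20 to 120 N. Pads are 22 mm wide; open, the fingers measure 114 mm over their backs; the gripper's body (76 mm by 85 mm) begins 54 mm behind the grasp point. The pads swing forward as they close: fully open they stand 13 mm farther back than shut.
Start: joints at [1.266, 0.576, 0.025, 1.437, -0.015, 1.129, -0.057], TCP at [0.148, -0.659, 0.231] pointing down, gripper open.
Joint ranges: [-2.76, 2.76], [-0.34, 2.15], [-1.52, 1.57], [0.19, 2.46], [-1.09, 4.23], [0.17, 1.99], [-2.82, 2.82]. Speed limits (rad/s): [2.22, 2.22, 3.01, 3.01, 3.14, 3.14, 3.14].

## Interface

Orientations are given as a unit quaternion [x, y, z, w].
In Python, from cell import r gives the robot as it stands.
- The arm moves only by the shell command python3 -m inch 'ROWS' [FORCE]. ROWS is a JSON object of lists of equal length, an entry for each row: "travel": the shift along the tool's x, y, z in m, a list of three; "spin": the turn about the tool's z in degrees; "grip": the opening, from 0 (shut) to 1 (fully open). In form: {"travel": [[dx, dy, dz], ...], "spin": [spin, ...], "grip": [grip, ...]}. A call has 1 to 12 rows; each row is the pose to reach, as a shift and turn from the pose commanded when the call began, along the tool's axes at that moment; what a row does not reach only later rows make up. A row lasts 1/8 s, in which the tool goes at most 62.5 mm and 10.7 degrees, less where a joint would pass 70% of its speed; a pose out of reach is approached as far as the arm can. A call with a gripper value outside its range is refused whole. The fingers move at their own pace and stop on an object; FORCE is the grip in N (left out, the last holds). Time passes only in rows, so rows that repeat a pose let the fingers close. It gives the time, the measured TCP pose, the force and the opening at its end, in the units of the state.
- r.get_state(): the state, without advancing time (a new reading comes with each control period).
- r.camera(name): name is "scene" or "top" or "wrist"; returns the picture (420x560x3 uint8, blue, green, red); there is no depth.
- r.camera_info(name): a dict with "K" (3x3 intrinsics, pixels), "k1" (the pictures are not rectified: a ray, as slopes to the right and down, at radius r is drawn at 1 + k1 r^2 times it, then the intrinsics apply), "camera_from_world" (4x4, takes a point from world to camera coordinates). Camera axes: x right, y down, z forward; pixel columns grow to the right and rows downward; lengths in m; the calibration is good to about 2 mm. A picture is of the moment at which its call begins: read the wrist's pose just before it. camera_info takes no time and is no camera call; for the wrist camera it gives the pose at the moment of the call.
- r.sign_off(): hands the job in, once; it reports no verdict.
Trained networks look in the newest picture that a camera, given by its name, has taken for a name from the list of things; names that differ only in an ending like _2 or _b are one class to them, and where a whole thing is asked for, a point or a joint stands for the part that bears it (a point fixed in the world has none). Each returns a list of dicts, best first, with "conf" (0 to 1); they miss things now and then, are a little off and sometimes report something else, mostly with a low value. They report only what shows in the picture. A call takes as long as a camera call.
- r.silhouettes(camera, target): "pixels" (420x560 bool, what is visible of it) and "rect" ([left, top, right, bottom] in pixels, round what is visible of it).
- r.pinpoint(camera, target): "centre" ([row, column] in pixels: a listed point, or the origin of a listed thing).
The state is a dict: "time": time; "joint_positions": joint angles; "dq": joint speeds; "joint_efforts": joint torques, N m; "tool_pos": TCP position; "eef_rot": TCP orientation; "force": force on the tool from outside, world axes, zero at the start; "ft_torque": the same for the moment, N m; "grip_width": finger opening in m.
Only numpy, scipy, OpenCV 4.12 (cv2) and the standard library are available. Lean on these libraries where they do the work, as an engineer would, in place of code of your own. Each camera call takes 0.05 s, during which the arm holds its last target.

## Task

Clear the trolley top: use the fingertips to sweep the three loose rose-coloured jar lids along the surface, through the open side of the steel tray, until all three lie flat and wholly inside it. Only push them, never lift or tip them up, and do not shift the closed cream jar, the pump bottle or the cup. Finish with the fingers clear of everything.

Things in the scene. Friction and masses are not known exactly. Their poses are not given: they have to be found in the camera images.
- tray: Fixed steel tray: three walls (25 mm high, 6 mm thick), floor level with the work surface, no sill. Open on its +y side, towards the robot's left (yaw within 0.3 rad). Origin at surface height, midway between the side walls (inner faces at x = +-110 mm); back wall's inner face at y = -60 mm, mouth (ends of the side walls) at y = +70 mm.
- lid1: Loose jar lid, rose-coloured plastic disc, 44 mm diameter, 16 mm high, 20 to 35 g, lying flat with its closed top up; slides freely. Origin at the centre of its underside, z up. It stands to the left (+y) of the tray's mouth; lids and closed jar change places.
- lid2: Loose jar lid, rose-coloured plastic disc, 44 mm diameter, 16 mm high, 20 to 35 g, lying flat with its closed top up; slides freely. Origin at the centre of its underside, z up. It stands to the left (+y) of the tray's mouth; lids and closed jar change places.
- lid3: Loose jar lid, rose-coloured plastic disc, 44 mm diameter, 16 mm high, 20 to 35 g, lying flat with its closed top up; slides freely. Origin at the centre of its underside, z up. It stands to the left (+y) of the tray's mouth; lids and closed jar change places.
- jar: Closed cream jar, amber glass with white lid, 50 mm diameter, 48 mm high, standing among the loose lids; not to be shifted. Origin at the centre of its underside.
- pump: White pump bottle with a pale green band, 53 mm diameter, 139 mm high, its spout reaching 27 mm from its axis and pointing away from the robot, standing beyond the lids (far side, x about 0.77 m); not to be shifted. Origin at the centre of its underside.
- cup: Blue cup without handle, 68 mm across the rim, 65 mm high, standing beyond the lids (far side, x about 0.77 m); not to be shifted. Origin at the centre of its underside.

How it is judged:
By the outcome, as a careful person would: the job done as asked, in the order asked, and still so for the second after the job is handed in, with the robot touching nothing.
It also fails if it takes over 72 s, if anything falls off the work surface, if the arm or the gripper's body presses on something with over 40 N, if the wrist force passes 120 N, or if a joint passes its speed limit or range.

## Working session

There is one attempt and no reset: what is moved stays moved. The work goes in short steps, Python scripts to look and compute and a shell command to move; the robot and the scene stay as the last step left them, time stands still between calls to the robot, and variables do not carry over. Pictures are saved under pics/ and viewed, and the job is handed in when it is done.

```bash
ls; mkdir -p pics
cat > h.py <<'E'
import numpy as np,cv2
from cell import r
def undist(name,px):
    i=r.camera_info(name);K=np.array(i["K"]);k1=i["k1"]
    d=np.linalg.inv(K)@np.array([px[0],px[1],1.0]);xd=d[:2]
    x=xd.copy()
    for _ in range(30): x=xd/(1+k1*(x@x))
    return np.array([x[0],x[1],1.0]),np.array(i["camera_from_world"])
def toworld(name,col,row,z=0.0):
    d,T=undist(name,(col,row));R=T[:3,:3];t=T[:3,3]
    c=-R.T@t;v=R.T@d
    return c+v*((z-c[2])/v[2])
def proj(name,P):
    i=r.camera_info(name);K=np.array(i["K"]);T=np.array(i["camera_from_world"])
    p=T[:3,:3]@np.array(P)+T[:3,3];x=p[:2]/p[2];x=x*(1+i["k1"]*(x@x))
    return (K@np.array([x[0],x[1],1]))[:2]
E
python3 - <<'E'
from h import *
for n in ["top","scene"]:
    cv2.imwrite(f"pics/{n}0.png",r.camera(n))
    for t in ["lid1","jar","pump","cup","tray"]:
        for d in r.pinpoint(n,t):
            c=d["centre"];print(n,t,round(d["conf"],2),np.round(c),toworld(n,c[1],c[0],0).round(4))
s=r.get_state();print({k:np.round(v,3) for k,v in s.items()})
E
```

```text
pics
top lid1 0.9 [286. 198.] [0.4226 0.1782 0.    ]
top lid1 0.53 [255. 246.] [0.4919 0.071  0.    ]
top lid1 0.5 [195. 248.] [0.6286 0.0677 0.    ]
top jar 0.61 [222. 212.] [0.5664 0.1484 0.    ]
top pump 0.87 [132. 201.] [0.775  0.1762 0.    ]
top cup 0.6 [136. 300.] [ 0.7654 -0.0521  0.    ]
scene lid1 0.98 [216. 315.] [0.6238 0.0715 0.    ]
scene lid1 0.74 [159. 262.] [0.4299 0.1662 0.    ]
scene lid1 0.73 [194. 264.] [0.5058 0.0702 0.    ]
scene jar 0.78 [180. 310.] [0.5561 0.1628 0.    ]
scene pump 0.61 [219. 407.] [0.7738 0.1624 0.    ]
scene cup 0.77 [287. 350.] [ 0.7655 -0.0465  0.    ]
scene tray 0.69 [283. 193.] [ 0.5479 -0.1887  0.    ]
scene tray 0.49 [216. 319.] [0.6312 0.0766 0.    ]
{'time': np.float64(0.6), 'joint_positions': array([ 1.266,  0.576,  0.025,  1.437, -0.015,  1.129, -0.057]), 'dq': array([ 0.002, -0.001, -0.   ,  0.002,  0.001, -0.001,  0.002]), 'joint_efforts': array([ 0.0000e+00, -7.6511e+01,  2.2480e+00, -2.8619e+01,  1.5000e-02,
        3.0000e-03,  0.0000e+00]), 'tool_pos': array([ 0.148, -0.659,  0.231]), 'eef_rot': array([0.994, 0.11 , 0.   , 0.   ]), 'force': array([-0.728,  0.09 , -0.451]), 'ft_torque': array([-0.007,  0.004, -0.02 ]), 'grip_width': np.float64(0.085)}
```

View pics/top0.png

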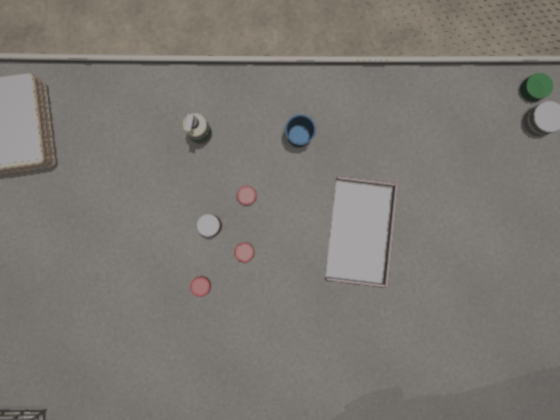

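View pics/scene0.png

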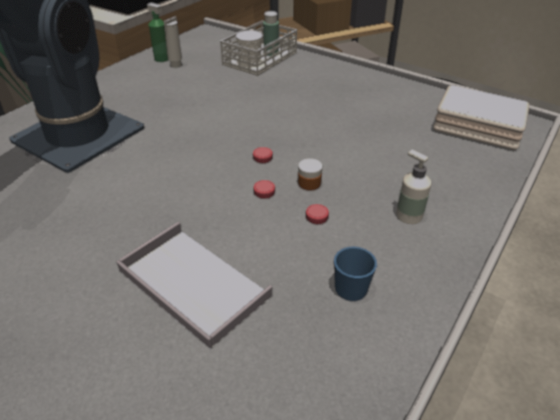

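The top view shows lids at about (col,row) (200,287), (244,252) and (247,196). The jar is at (208,226), and the tray spans about (328–394, 178–287), opening to the left, towards +y. Next I refine the positions by colour and tray corners.

Run:
```python
from h import *
for n in ["top","scene"]:
    im=cv2.imread(f"pics/{n}0.png").astype(int)
    b,g,rr=im[...,0],im[...,1],im[...,2]
    m=((rr-g>35)&(rr-b>20)).astype(np.uint8)
    k,l,st,ce=cv2.connectedComponentsWithStats(m)
    for i in range(1,k):
        if st[i,4]>60: print(n,st[i],ce[i].round(1),toworld(n,*ce[i],0.013 if n=="top" else .010).round(4))
im=cv2.imread("pics/top0.png")
# detail crops
c=cv2.resize(im[110:310,170:410],None,fx=3,fy=3,interpolation=cv2.INTER_CUBIC)
cv2.imwrite("pics/topcrop.png",c)
for t in ["jar","cup","pump","tray"]:
    for n in ["top"]:
        for d in r.silhouettes(n,t): 
            p=d["pixels"].astype(np.uint8); ys,xs=np.nonzero(p); print(t,round(d["conf"],2),d["rect"],xs.mean().round(1),ys.mean().round(1), cv2.boxPoints(cv2.minAreaRect(np.c_[xs,ys].astype(np.float32))).round().tolist())
T=np.array(r.camera_info("top")["camera_from_world"]);print("cam",(-T[:3,:3].T@T[:3,3]).round(3))
```

```text
top [237 186  19  19 144] [245.8 195.2] [0.627  0.0723 0.013 ]
top [235 243  19  19 152] [243.8 252. ] [0.4997 0.0757 0.013 ]
top [190 276  20  21 316] [199.8 286.2] [0.4248 0.1722 0.013 ]
scene [253 147  20  15 240] [262.4 153.8] [0.4268 0.1717 0.01  ]
scene [253 180  22  18 304] [263.9 188. ] [0.5016 0.0747 0.01  ]
scene [306 204  23  19 352] [317.  212.8] [0.6289 0.0705 0.01  ]
jar 0.84 [196.6, 213.4, 221.3, 233.5] 208.3 225.9 [[196.0, 215.0], [220.0, 215.0], [220.0, 237.0], [196.0, 237.0]]
cup 0.84 [285.2, 115.0, 314.9, 149.2] 299.2 129.2 [[285.0, 114.0], [314.0, 114.0], [314.0, 145.0], [285.0, 145.0]]
pump 0.81 [181.3, 111.8, 213.1, 143.7] 196.4 127.4 [[178.0, 125.0], [194.0, 108.0], [217.0, 131.0], [200.0, 147.0]]
tray 0.95 [327.8, 176.0, 398.3, 284.0] 361.3 231.3 [[323.0, 280.0], [335.0, 175.0], [400.0, 183.0], [387.0, 288.0]]
tray 0.65 [182.0, 112.5, 213.0, 145.4] 196.7 127.9 [[177.0, 125.0], [194.0, 108.0], [217.0, 131.0], [200.0, 148.0]]
cam [0.538 0.003 1.021]
```

View pics/topcrop.png

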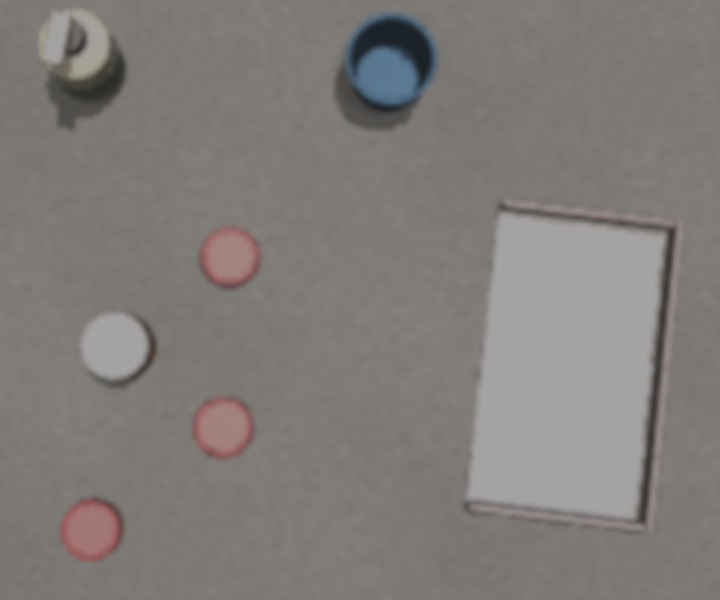

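Run:
```python
from h import *
C=[toworld("top",170+c/3,110+w/3,.025) for c,w in [(499,202),(467,511),(650,529),(681,222)]]
C=np.array(C);print(C.round(4))
d=C[0]-C[1];print("yaw",np.arctan2(d[1],d[0]),np.linalg.norm(d[:2]), np.linalg.norm((C[3]-C[0])[:2]))
d=C[3]-C[2];print("yaw",np.arctan2(d[1],d[0]))
print("jar",toworld("top",170+116/3,110+346/3,.048), "cup",toworld("top",170+392/3,110+61/3,.065))
# fit tray pose
from scipy.optimize import least_squares
M=np.array([[.116,.07],[-.116,.07],[-.116,-.066],[.116,-.066]])
f=lambda p:(M@np.array([[np.cos(p[2]),np.sin(p[2])],[-np.sin(p[2]),np.cos(p[2])]])+p[:2]-C[:,:2]).ravel()
s=least_squares(f,[.55,-.25,.1]);print(s.x,s.fun.round(4))
x,y,a=s.x
print("mouth",[ (np.array([x,y])+np.array([[np.cos(a),-np.sin(a)],[np.sin(a),np.cos(a)]])@m).round(3) for m in ([-.11,.07],[.11,.07],[-.11,-.06],[.11,-.06],[0,.07],[0,-.06])])
R=r.get_state()["eef_rot"];print(R)
```

```text
[[ 0.6665 -0.1308  0.025 ]
 [ 0.4385 -0.1053  0.025 ]
 [ 0.4258 -0.2391  0.025 ]
 [ 0.6518 -0.2663  0.025 ]]
yaw -0.1111907840571213 0.22937628725498074 0.13634124334678063
yaw -0.1197802813381922
jar [0.55830978 0.14947214 0.048     ] cup [ 0.76350128 -0.04892482  0.065     ]
[ 0.54541248 -0.1873763  -0.11190928] [ 0.002   0.     -0.0006  0.0005 -0.003  -0.0009  0.0016  0.0004]
mouth [array([ 0.444, -0.106]), array([ 0.663, -0.13 ]), array([ 0.429, -0.235]), array([ 0.648, -0.259]), array([ 0.553, -0.118]), array([ 0.539, -0.247])]
[9.93913052e-01 1.10167343e-01 1.93736929e-05 1.96047496e-05]
```

```bash
cat >> h.py <<'E'
O=np.array([.5454,-.1874]);A=-.112
RL=np.array([[np.cos(A),-np.sin(A)],[np.sin(A),np.cos(A)]])
loc=lambda p: RL.T@(np.array(p)[:2]-O)
wor=lambda l: RL@np.array(l)+O
def totool(p):  # world xyz target -> tool-axes shift now
    from scipy.spatial.transform import Rotation as Ro
    s=r.get_state();return Ro.from_quat(s["eef_rot"]).inv().apply(np.array(p)-s["tool_pos"])
E
python3 - <<'E'
from h import *
for n,p in dict(A=(.628,.0714),B=(.5007,.0752),C=(.4258,.172),jar=(.558,.1495),cup=(.7635,-.049)).items(): print(n,loc(p).round(4))
Bs=wor(loc((.5007,.0752))+[0,.055])
print(totool([.50,-.45,.231]).round(3),totool([*Bs,.12]).round(3),Bs)
from scipy.spatial.transform import Rotation as Ro
print(Ro.from_quat(r.get_state()["eef_rot"]).as_matrix().round(3))
E
```

```text
A [0.0532 0.2664]
B [-0.0738  0.256 ]
C [-0.159   0.3438]
jar [-0.0251  0.3362]
cup [0.2013 0.1619]
[ 0.389 -0.126  0.   ] [ 0.523 -0.691  0.111] [0.50684713 0.1298554 ]
[[ 0.976  0.219  0.   ]
 [ 0.219 -0.976 -0.   ]
 [ 0.     0.    -1.   ]]
```

```bash
python3 -m inch '{"travel":[[0.39,-0.126,0],[0.39,-0.126,0],[0.39,-0.126,0],[0.39,-0.126,0],[0.39,-0.126,0],[0.39,-0.126,0],[0.39,-0.126,0],[0.39,-0.126,0]],"spin":[-71,-71,-71,-71,-71,-71,-71,-71],"grip":[0.3,0.3,0.3,0.3,0.3,0.3,0.3,0.3]}' 30
python3 - <<'E'
from h import *
from scipy.spatial.transform import Rotation as Ro
print(totool([*wor([-.078,.297]),.1]).round(4)); m=Ro.from_quat(r.get_state()["eef_rot"]).as_matrix();print(np.degrees(np.arctan2(m[1,0],m[0,0])))
E
```

```text
time: 1.8
tool_pos: [0.504, -0.4472, 0.2311]
eef_rot: [0.743, 0.669, 0.001, -0.0]
force: [-0.3, -0.5, -0.2]
grip_width: 0.0253
[ 0.56   -0.0618  0.1321]
84.02531863570327
```

```bash
python3 -m inch '{"travel":[[0.56,-0.062,0.132],[0.56,-0.062,0.132],[0.56,-0.062,0.132],[0.56,-0.062,0.132],[0.56,-0.062,0.132],[0.56,-0.062,0.132],[0.56,-0.062,0.132],[0.56,-0.062,0.132],[0.56,-0.062,0.132],[0.56,-0.062,0.132],[0.56,-0.062,0.132],[0.56,-0.062,0.132]],"spin":[0,0,0,0,0,0,0,0,0,0,0,0],"grip":[0.3,0.3,0.3,0.3,0.3,0.3,0.3,0.3,0.3,0.3,0.3,0.3]}'
python3 - <<'E'
from h import *
print(loc(r.get_state()["tool_pos"]),totool([*wor([-.078,.297]),.004]).round(4))
a=r.camera("top");b=r.camera("wrist")
cv2.imwrite("pics/t1.png",cv2.resize(a[110:310,170:410],None,fx=3,fy=3));cv2.imwrite("pics/w1.png",b)
E
```

```text
time: 3.3
tool_pos: [0.5014, 0.1106, 0.0995]
eef_rot: [0.746, 0.666, -0.0, 0.001]
force: [0.2, -1.3, 0.9]
grip_width: 0.0256
[-0.07702046  0.29118238] [ 0.0059 -0.001   0.0955]
```

View pics/t1.png

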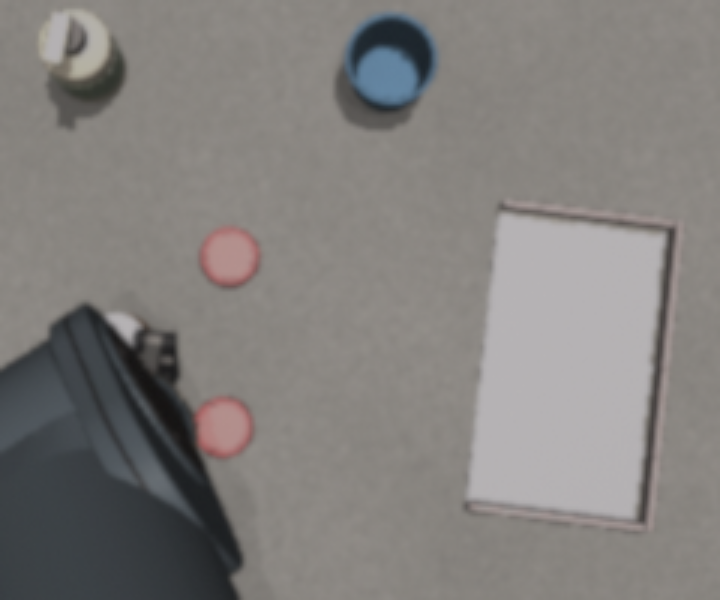

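View pics/w1.png

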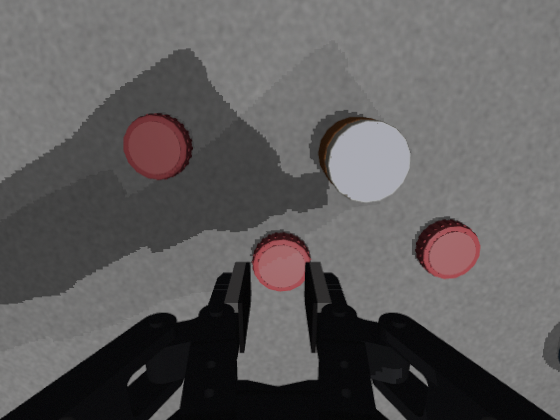

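The wrist view shows B at (280,262) between the fingers, the jar's white lid at (368,160), A at (448,252) and C at (157,147). The top view shows nothing has moved. I'll check where the wrist camera and the fingers sit relative to the jar.

Run:
```python
from h import *
T=np.array(r.camera_info("wrist")["camera_from_world"]);c=-T[:3,:3].T@T[:3,3]
print(c,totool(c),T[:3,:3].round(2))
im=cv2.imread("pics/w1.png")
for n,p,z in [("C",(157,147),.016),("B",(281,265),.016),("A",(451,252),.016),("jar",(369,161),.048)]:
    w=toworld("wrist",*p,z);print(n,w.round(4),loc(w).round(4))
s=r.get_state();p=s["tool_pos"]
for n,q in dict(A=(.628,.0714,.016),B=(.5007,.0752,.016),tcp=tuple(p)).items():print(n,proj("wrist",q).round())
```

```text
[0.51011942 0.18959274 0.24284105] [ 0.0791692  -0.00031381 -0.14331144] [[ 0.99 -0.11 -0.  ]
 [-0.11 -0.95  0.31]
 [-0.04 -0.3  -0.95]]
C [0.4269 0.1732 0.016 ] [-0.1581  0.3451]
B [0.5    0.0769 0.016 ] [-0.0747  0.2576]
A [0.627  0.0727 0.016 ] [0.052  0.2676]
jar [0.5597 0.1534 0.048 ] [-0.0239  0.3403]
A [452. 253.]
B [282. 267.]
tcp [278. 280.]
```

```bash
python3 -m inch '{"travel":[[0.006,0,0.04],[0.006,0,0.07],[0.006,0,0.085],[0.006,0,0.095],[0.006,0,0.095],[0.006,0,0.095]],"spin":[0,0,0,0,0,0],"grip":[0.3,0.3,0.3,0.3,0.3,0.3]}'
python3 - <<'E'
from h import *
print(loc(r.get_state()["tool_pos"]),r.get_state()["force"],totool([*wor([0,.004]),.004]).round(4))
cv2.imwrite("pics/w2.png",r.camera("wrist"));cv2.imwrite("pics/s2.png",r.camera("scene")[100:300,150:450])
E
```

```text
time: 4.15
tool_pos: [0.5022, 0.1191, 0.005]
eef_rot: [0.745, 0.667, 0.0, 0.0]
force: [0.3, -1.1, -0.6]
grip_width: 0.0258
[-0.07713904  0.29977564] [ 0.2736859  -1.05004644 -0.63285961] [-0.2958  0.0769  0.001 ]
```

View pics/w2.png

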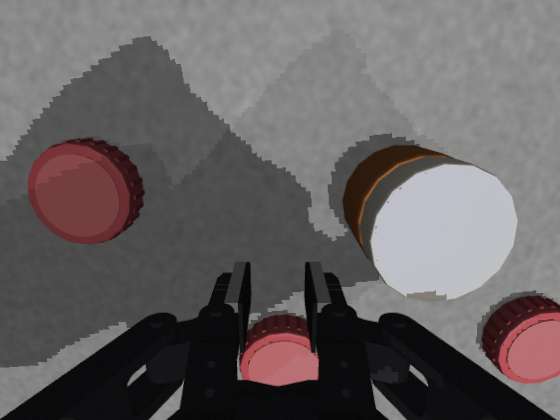

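View pics/s2.png

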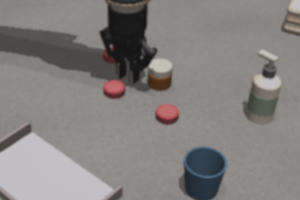

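The fingers are down behind B with the jar clear. I'll push B in now.

```bash
python3 -m inch '{"travel":[[-0.008,0,0],[-0.016,0,0],[-0.028,0,0],[-0.042,0.003,0],[-0.058,0.008,0],[-0.075,0.013,0],[-0.092,0.018,0],[-0.109,0.023,0],[-0.126,0.029,0],[-0.143,0.035,0],[-0.16,0.041,0],[-0.174,0.046,0]],"spin":[0,0,0,0,0,0,0,0,0,0,0,0],"grip":[0.3,0.3,0.3,0.3,0.3,0.3,0.3,0.3,0.3,0.3,0.3,0.3]}'
python3 - <<'E'
from h import *
print(loc(r.get_state()["tool_pos"]),totool([*wor([0,.004]),.004]).round(4))
cv2.imwrite("pics/w3.png",r.camera("wrist"));cv2.imwrite("pics/t3.png",cv2.resize(r.camera("top")[110:310,170:410],None,fx=3,fy=3))
E
```

```text
time: 5.75
tool_pos: [0.5283, -0.0607, 0.0042]
eef_rot: [0.746, 0.666, -0.0, 0.0]
force: [-0.6, -0.4, 0.5]
grip_width: 0.0255
[-0.03119532  0.12399879] [-0.12    0.0312  0.0003]
```

View pics/w3.png

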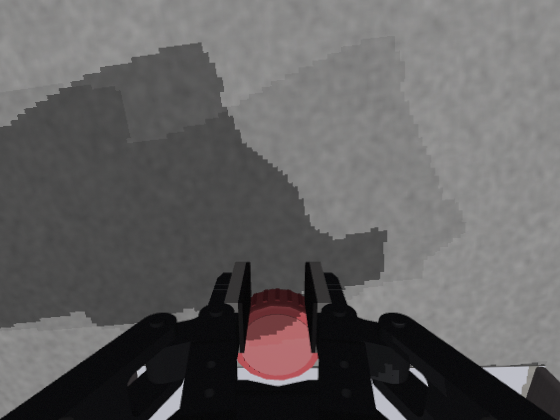

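View pics/t3.png

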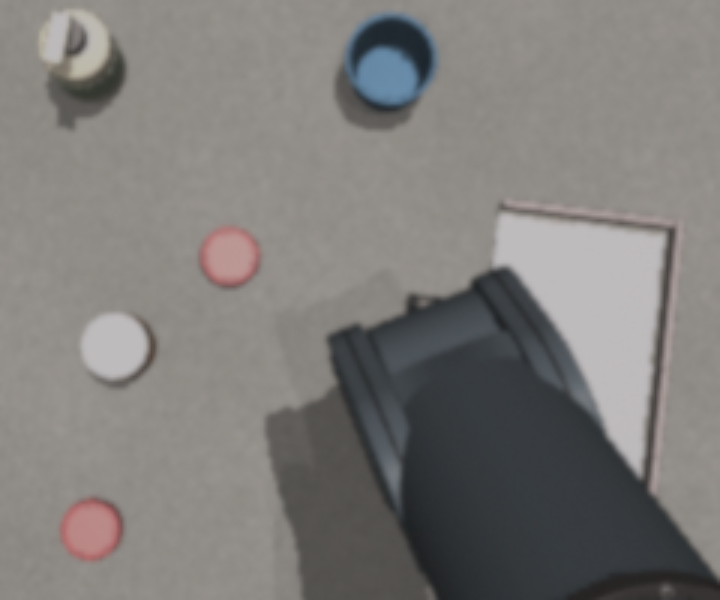

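B sits cradled between the fingers at (280,340) in the wrist view and lies flat. A, C and the jar haven't moved in the top view. I'll carry on into the tray, then back off and lift.

```bash
python3 -m inch '{"travel":[[-0.012,0.005,0],[-0.027,0.011,0],[-0.043,0.018,0],[-0.058,0.025,0],[-0.073,0.031,0],[-0.088,0.031,0],[-0.102,0.031,0],[-0.112,0.031,0],[-0.119,0.031,0],[-0.119,0.031,0],[-0.1,0.031,0],[-0.07,0.031,0]],"spin":[0,0,0,0,0,0,0,0,0,0,0,0],"grip":[0.3,0.3,0.3,0.3,0.3,0.3,0.3,0.3,0.3,0.3,0.3,0.3]}'
python3 - <<'E'
from h import *
cv2.imwrite("pics/w4.png",r.camera("wrist"))
print(loc(r.get_state()["tool_pos"]),totool([*wor([.053,.312]),.1]).round(4))
E
```

```text
time: 7.35
tool_pos: [0.5514, -0.1303, 0.0043]
eef_rot: [0.745, 0.667, 0.0, -0.0]
force: [0.3, 0.1, 0.2]
grip_width: 0.0254
[-3.53781005e-05  6.39648566e-02] [ 0.2481  0.0548 -0.0943]
```

View pics/w4.png

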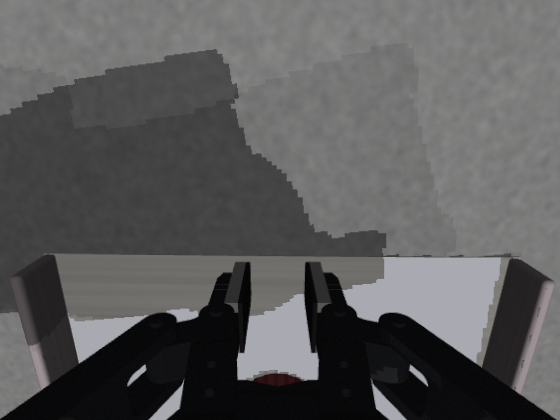

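B stayed in the tray (its edge shows at (277,378)) and the fingers are clear of it. Next I lift and move over to behind A.

```bash
python3 -m inch '{"travel":[[0.01,0,-0.05],[0.03,0,-0.095],[0.09,0.02,-0.095],[0.15,0.04,-0.095],[0.21,0.055,-0.095],[0.248,0.055,-0.095],[0.248,0.055,-0.095],[0.248,0.055,-0.095],[0.248,0.055,-0.095],[0.248,0.055,-0.095]],"spin":[0,0,0,0,0,0,0,0,0,0],"grip":[0.3,0.3,0.3,0.3,0.3,0.3,0.3,0.3,0.3,0.3]}'
python3 - <<'E'
from h import *
cv2.imwrite("pics/w5.png",r.camera("wrist"));a=r.camera("top");cv2.imwrite("pics/t5.png",cv2.resize(a[110:310,170:410],None,fx=3,fy=3))
print(loc(r.get_state()["tool_pos"]),totool([*wor([.053,.312]),.004]).round(4),totool([*wor([.066,.034]),.004]).round(4))
E
```

```text
time: 8.65
tool_pos: [0.6334, 0.1074, 0.0994]
eef_rot: [0.746, 0.666, -0.0, 0.0]
force: [0.2, -1.3, 0.7]
grip_width: 0.0253
[0.05450406 0.30308421] [ 0.0089 -0.0015  0.0954] [-0.2691  0.0115  0.0954]
```

View pics/w5.png

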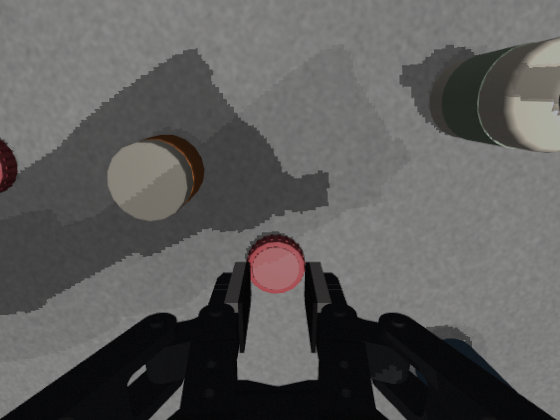

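View pics/t5.png

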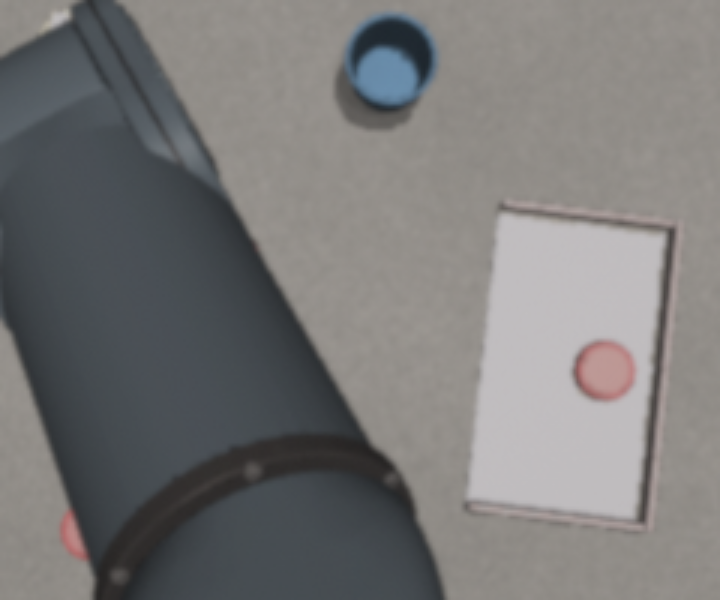

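B lies flat in the tray. In the wrist view A is at (276,265), with the jar well to the left and the pump at the upper right. I'll descend behind A and push.

```bash
python3 -m inch '{"travel":[[0.01,-0.001,0.04],[0.01,-0.001,0.07],[0.01,-0.001,0.085],[0.01,-0.001,0.095],[0.01,-0.001,0.095],[0.01,-0.001,0.095]],"spin":[0,0,0,0,0,0],"grip":[0.3,0.3,0.3,0.3,0.3,0.3]}'
python3 - <<'E'
from h import *
cv2.imwrite("pics/w6.png",r.camera("wrist"))
print(loc(r.get_state()["tool_pos"]),totool([*wor([.066,.034]),.004]).round(4))
E
```

```text
time: 9.5
tool_pos: [0.6342, 0.1186, 0.0053]
eef_rot: [0.745, 0.667, 0.001, 0.0]
force: [1.3, 0.4, -0.5]
grip_width: 0.0259
[0.05397535 0.31404896] [-0.2801  0.0117  0.0012]
```

View pics/w6.png

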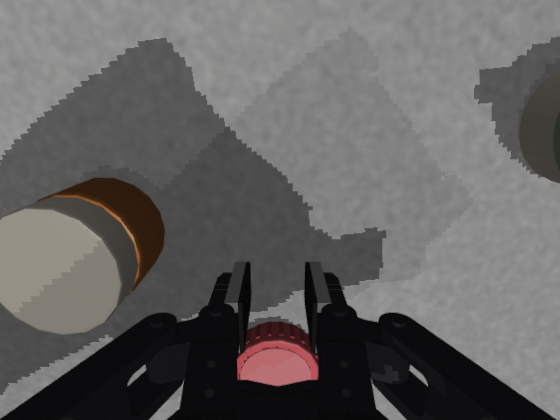

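The fingers are behind A, whose rim is at (278,350), and the gap to the jar is good. I'll push it in two calls.

```bash
python3 -m inch '{"travel":[[-0.008,0,0],[-0.018,0,0],[-0.03,0,0],[-0.045,0.001,0],[-0.062,0.002,0],[-0.079,0.003,0],[-0.096,0.004,0],[-0.113,0.005,0],[-0.13,0.006,0],[-0.147,0.008,0],[-0.164,0.01,0],[-0.178,0.012,0]],"spin":[0,0,0,0,0,0,0,0,0,0,0,0],"grip":[0.3,0.3,0.3,0.3,0.3,0.3,0.3,0.3,0.3,0.3,0.3,0.3]}'
python3 - <<'E'
from h import *
cv2.imwrite("pics/w7.png",r.camera("wrist"))
print(loc(r.get_state()["tool_pos"]),totool([*wor([.066,.034]),.004]).round(4))
E
```

```text
time: 11.05
tool_pos: [0.6257, -0.061, 0.0043]
eef_rot: [0.745, 0.667, -0.0, -0.0]
force: [0.7, 1.1, 1.9]
grip_width: 0.0258
[0.06591303 0.13197354] [-0.098   0.0002  0.0003]
```

View pics/w7.png

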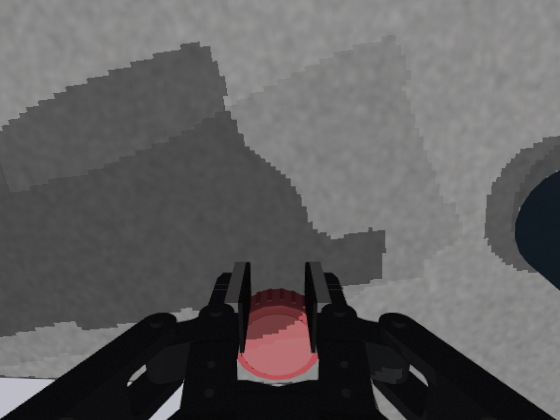

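A is cradled at (278,340) and flat, and the cup at (550,230) is well clear. I'll finish A's push, back off and lift.

```bash
python3 -m inch '{"travel":[[-0.012,0,0],[-0.027,0,0],[-0.043,0,0],[-0.059,0,0],[-0.075,0,0],[-0.088,0,0],[-0.097,0,0],[-0.097,0,0],[-0.08,0,0],[-0.05,0,0],[-0.04,0,-0.05],[-0.03,0,-0.095]],"spin":[0,0,0,0,0,0,0,0,0,0,0,0],"grip":[0.3,0.3,0.3,0.3,0.3,0.3,0.3,0.3,0.3,0.3,0.3,0.3]}'
python3 - <<'E'
from h import *
print(loc(r.get_state()["tool_pos"]),totool([*wor([-.159,.388]),.1]).round(4))
E
```

```text
time: 12.6
tool_pos: [0.6224, -0.0858, 0.1004]
eef_rot: [0.744, 0.668, 0.0, -0.001]
force: [0.7, 0.1, -0.2]
grip_width: 0.0255
[0.06520498 0.10954017] [ 0.2795 -0.2229  0.0009]
```

```bash
python3 -m inch '{"travel":[[0.28,-0.223,0],[0.28,-0.223,0],[0.28,-0.223,0],[0.28,-0.223,0],[0.28,-0.223,0],[0.28,-0.223,0],[0.28,-0.223,0],[0.28,-0.223,0],[0.28,-0.223,0]],"spin":[0,0,0,0,0,0,0,0,0],"grip":[0.3,0.3,0.3,0.3,0.3,0.3,0.3,0.3,0.3]}'
python3 - <<'E'
from h import *
cv2.imwrite("pics/w8.png",r.camera("wrist"));a=r.camera("top");cv2.imwrite("pics/t8.png",cv2.resize(a[110:310,170:410],None,fx=3,fy=3))
print(loc(r.get_state()["tool_pos"]),totool([*wor([-.159,.389]),.004]).round(4))
E
```

```text
time: 13.72
tool_pos: [0.4321, 0.2128, 0.0992]
eef_rot: [0.746, 0.666, -0.0, 0.0]
force: [-1.0, -0.4, -0.6]
grip_width: 0.0256
[-0.15722551  0.38485969] [ 0.0042 -0.0018  0.0952]
```

View pics/w8.png

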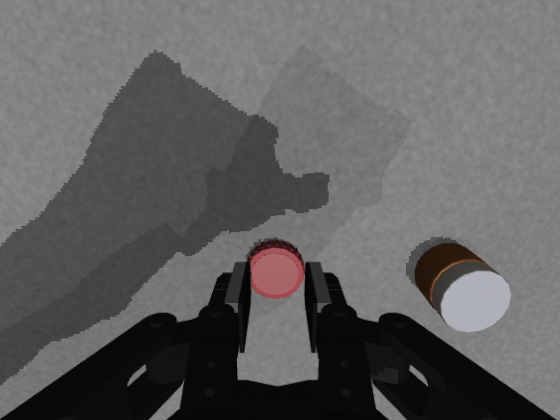

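View pics/t8.png

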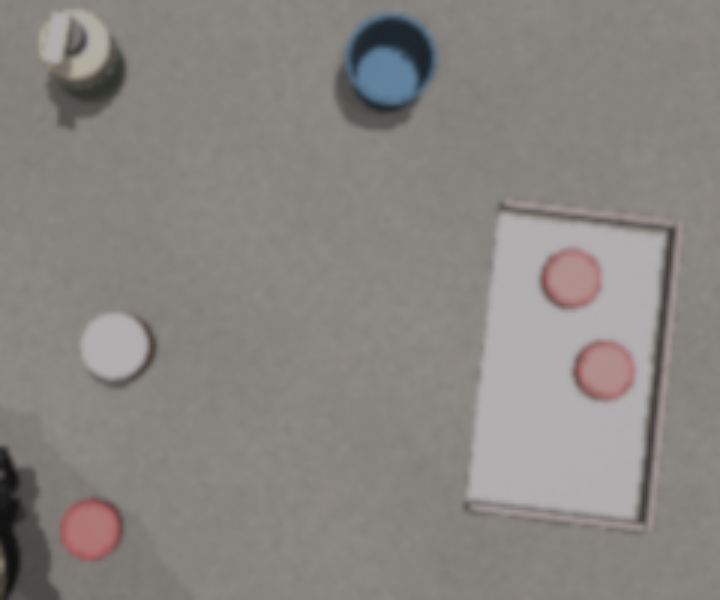

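Two lids are in the tray, at (571,278) and (605,370) in the crop, and the jar, cup and pump are where they were. In the wrist view C is at (276,270), with the jar well to the right. I'll descend behind C.

```bash
python3 -m inch '{"travel":[[0.006,-0.001,0.04],[0.006,-0.001,0.07],[0.006,-0.001,0.085],[0.006,-0.001,0.095],[0.006,-0.001,0.095],[0.006,-0.001,0.095]],"spin":[0,0,0,0,0,0],"grip":[0.3,0.3,0.3,0.3,0.3,0.3]}'
python3 - <<'E'
from h import *
cv2.imwrite("pics/w9.png",r.camera("wrist"))
print(loc(r.get_state()["tool_pos"]),totool([*wor([-.062,.15]),.004]).round(4),totool([*wor([-.062,.034]),.004]).round(4))
E
```

```text
time: 14.58
tool_pos: [0.4318, 0.2196, 0.0048]
eef_rot: [0.745, 0.667, 0.0, 0.0]
force: [0.5, -0.6, 0.6]
grip_width: 0.0256
[-0.15829962  0.39175065] [-0.2418  0.0961  0.0009] [-0.3578  0.096   0.0008]
```

View pics/w9.png

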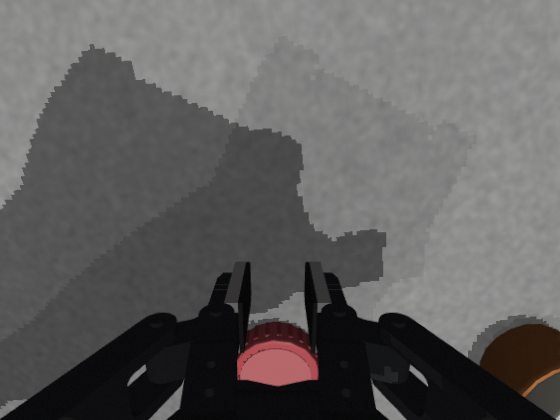

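```bash
python3 -m inch '{"travel":[[-0.009,0,0],[-0.018,0,0],[-0.03,0.002,0],[-0.044,0.007,0],[-0.058,0.013,0],[-0.073,0.019,0],[-0.088,0.025,0],[-0.103,0.031,0],[-0.118,0.037,0],[-0.133,0.043,0],[-0.148,0.049,0],[-0.16,0.054,0]],"spin":[0,0,0,0,0,0,0,0,0,0,0,0],"grip":[0.3,0.3,0.3,0.3,0.3,0.3,0.3,0.3,0.3,0.3,0.3,0.3]}'
python3 - <<'E'
from h import *
cv2.imwrite("pics/w10.png",r.camera("wrist"))
print(loc(r.get_state()["tool_pos"]),totool([*wor([-.062,.13]),.004]).round(4),totool([*wor([-.062,.034]),.004]).round(4))
E
```

```text
time: 16.12
tool_pos: [0.4676, 0.0531, 0.0042]
eef_rot: [0.745, 0.667, -0.0, 0.0]
force: [0.1, -0.2, 0.5]
grip_width: 0.0255
[-0.10369417  0.22853226] [-0.0985  0.0418  0.0003] [-0.1945  0.042   0.0005]
```

View pics/w10.png

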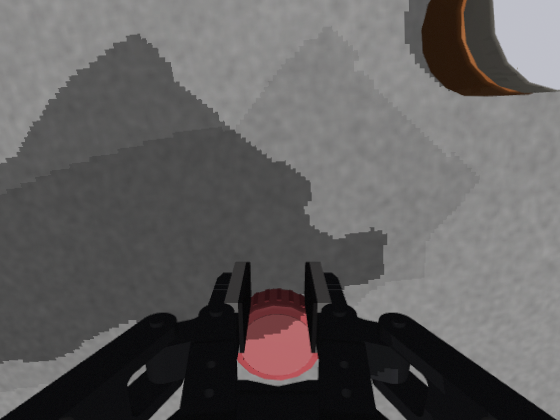

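C is cradled at (278,340) and flat, and the jar is well clear at the upper right. I'll continue to the mouth and into the tray.

```bash
python3 -m inch '{"travel":[[-0.012,0.005,0],[-0.026,0.011,0],[-0.041,0.018,0],[-0.056,0.024,0],[-0.071,0.031,0],[-0.085,0.037,0],[-0.098,0.042,0],[-0.112,0.042,0],[-0.126,0.042,0],[-0.138,0.042,0]],"spin":[0,0,0,0,0,0,0,0,0,0],"grip":[0.3,0.3,0.3,0.3,0.3,0.3,0.3,0.3,0.3,0.3]}'
python3 - <<'E'
from h import *
cv2.imwrite("pics/w11.png",r.camera("wrist"))
print(loc(r.get_state()["tool_pos"]),totool([*wor([-.062,.034]),.004]).round(4))
E
```

```text
time: 17.42
tool_pos: [0.4935, -0.0882, 0.0043]
eef_rot: [0.745, 0.667, -0.0, -0.0]
force: [0.4, -0.5, -0.5]
grip_width: 0.0259
[-0.06281221  0.09089076] [-0.0569  0.0009  0.0003]
```

View pics/w11.png

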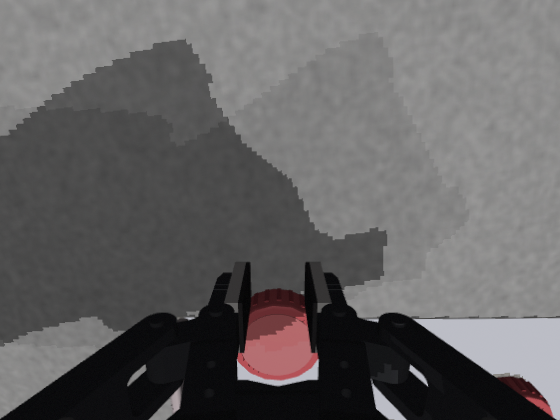

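C is still cradled at the mouth, with A visible at (525,395). I'll make the final push, then back off, lift and move back.

```bash
python3 -m inch '{"travel":[[-0.012,0.001,0],[-0.026,0.001,0],[-0.04,0.001,0],[-0.05,0.001,0],[-0.057,0.001,0],[-0.057,0.001,0],[-0.04,0.001,0],[-0.01,0.001,0],[0.005,0.001,-0.05],[0.03,0,-0.11],[0.09,0,-0.13],[0.14,0,-0.14]],"spin":[0,0,0,0,0,0,0,0,0,0,0,0],"grip":[0.3,0.3,0.3,0.3,0.3,0.3,0.3,0.3,0.3,0.3,0.3,0.3]}'
python3 -m inch '{"travel":[[0.06,-0.03,0],[0.12,-0.06,0],[0.16,-0.08,0],[0.16,-0.08,0],[0.16,-0.08,0]],"spin":[0,0,0,0,0],"grip":[0.3,0.3,0.3,0.3,0.3]}'
python3 - <<'E'
from h import *
a=r.camera("top");s=r.camera("scene");cv2.imwrite("pics/t12.png",cv2.resize(a[110:310,170:410],None,fx=3,fy=3));cv2.imwrite("pics/s12.png",s)
im=a.astype(int);m=((im[...,2]-im[...,1]>25)&(im[...,2]-im[...,0]>15)).astype(np.uint8)
k,l,st,ce=cv2.connectedComponentsWithStats(m)
for i in range(1,k):
    if st[i,4]>60: print(st[i],loc(toworld("top",*ce[i],.013)).round(4))
for t in ["jar","cup","pump"]:
    for d in r.silhouettes("top",t): print(t,round(d["conf"],2),d["rect"])
s=r.get_state();print(s["tool_pos"],s["time"])
E
```

```text
time: 18.98
tool_pos: [0.5097, 0.0556, 0.1462]
eef_rot: [0.745, 0.667, 0.001, 0.001]
force: [0.8, -1.1, -1.1]
grip_width: 0.0254
time: 19.6
tool_pos: [0.4468, 0.2205, 0.1442]
eef_rot: [0.744, 0.668, -0.0, 0.0]
force: [-0.4, -0.4, -0.3]
grip_width: 0.0257
[351 193  20  20 307] [0.0653 0.0084]
[362 224  20  20 312] [-0.0007 -0.023 ]
[346 249  20  20 320] [-0.0616  0.0069]
jar 0.92 [196.8, 216.8, 224.5, 233.8]
cup 0.95 [284.9, 112.6, 315.8, 148.0]
cup 0.62 [350.5, 195.3, 368.3, 211.0]
pump 0.91 [182.4, 111.7, 215.2, 144.9]
[0.44790671 0.2187278  0.14422969] 19.85
```

View pics/t12.png

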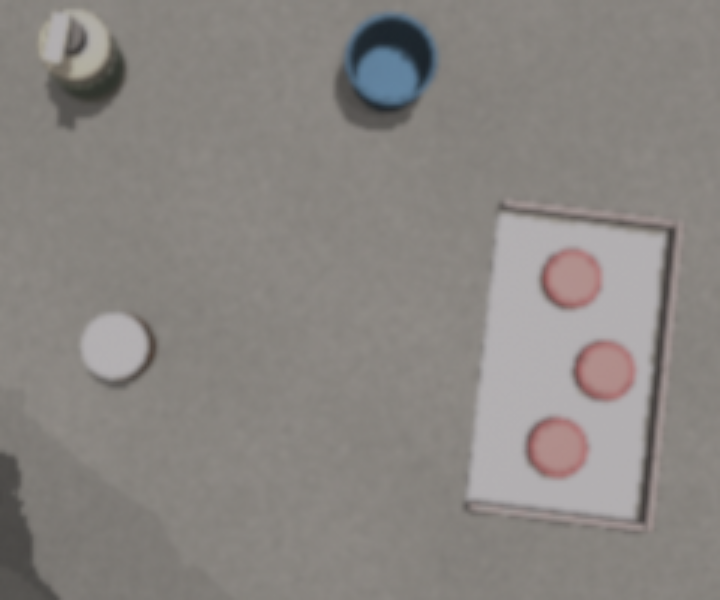

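View pics/s12.png

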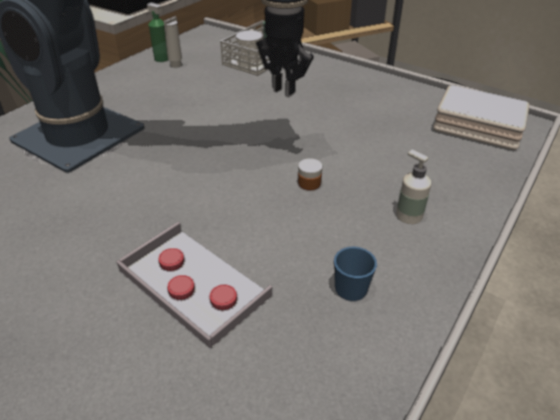

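The three lids lie flat and well inside the tray, at (571,278), (605,370) and (557,447) in the crop. The jar, pump and cup are at the same pixels as at the start, and the gripper hovers clear.

```bash
python3 -c "
from cell import r
print(r.sign_off())"
```

```text
the job is handed in; nothing more can be done
None
```

All three lids are in the tray, lying flat and wholly inside. I pushed each one along the surface, cradled between the partly open fingertips, through the open side, with no lifting. I then backed off and raised the gripper, and handed the job in at about 20 s of the 72 s allowed.

- **Lids:** the last top picture puts their centres, in tray coordinates (x, y), at (65, 8), (−1, −23) and (−62, 7) mm. Each rim is at least 15 mm from every wall and 39 mm inside the mouth.
- **Jar, pump and cup:** they show at the same place as in the first picture, to within a pixel or so.
- **Gripper:** it ended about 14 cm above the surface, touching nothing, and the force readings taken after each move were 2 N or less.
- **False detection:** a network also reported a second "cup" with a lower confidence (0.62) where one of the lids lies. The pictures show only the one cup, so I ignored it. No other check failed or disagreed.

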